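# Open the tall jar of stone chips

## Task

Open the tall jar: grip the upright wooden wing of its tapered stopper and rock it loose while easing it up, about 10 degrees over to the left and then about 10 degrees over to the right (left and right as seen from the robot), both while the stopper is still in the neck. Then draw it out and set it down gently in the empty clear tray. Leave the short jar standing where it is.

Things in the scene. Friction and masses are not known exactly. Their poses are not given: they have to be found in the camera images.
- tall_jar: Taller of two glass jars, full of grey chips, fixed; 90 mm diameter, mouth 150 mm above the counter; neck 74 mm wide, lined with four sprung black rubber lips that hold the stopper by some 8 to 15 N of friction and give 6 mm sideways; no latch. Rocking centre: 11 mm below the mouth. Origin: centre of the underside. z up, y to the robot's left within 20 degrees (yaw varies), x away from the robot.
- stopper_grip (a point): Centre of the tall jar's stopper's wing (x 36, y 14, z 50 mm), upright on a cork plug 28 mm high, 39 mm diameter at top, 31 at foot; 60 g, loose. Point 25 mm above the plug's top, 53 above its foot. Seated: on the jar's axis, axes as the jar's, foot 22 mm below the mouth on a small ledge, point 181 mm above the counter. Ease it up 3 to 4 mm per rock; above 14 mm it no longer counts as in the neck.
- tray_floor (a point): Centre of the inner floor of the empty clear plastic tray, the only tray without stones, fixed to the counter; inner floor 194 x 144 mm (long side along its x axis, yaw varies), walls 3 mm thick and 40 mm high, a 12 mm rim outside them. The floor is 3 mm above the counter. z up.
- short_jar: Bystander: the shorter glass jar, loose, 0.7 kg, full of rose stone chips, 90 mm in diameter, 95 mm to its mouth, with a stopper like the other (top of its wing 151 mm above the counter). Origin: centre of the underside. It is not to be moved.
Mind the look-alikes: they are no part of the job. What is shaped like the part that bears stopper_grip but green is not meant.

How it is judged:
By the outcome, as a careful person would: the job done as asked, in the order asked, and still so for the second after the job is handed in, with the robot touching nothing.
It also fails if it takes over 45 s, if anything falls off the work surface, if the arm or the gripper's body presses on something with over 40 N, if the wrist force passes 120 N, or if a joint passes its speed limit or range.

## Robot

A 6-joint arm with a two-finger parallel gripper is mounted at the origin on the work surface. World frame = base frame: x ahead of the robot, y to its left, z up, the work surface at z = 0. Lengths are in m, angles in degrees, forces in N, time in s.
With the tool pointing down it reaches from about 0.4 to 0.825 m from the base axis. Payload 7 kg.
Tool frame: the origin (TCP) lies midway between the tips of the shut fingers; the grasp point (between the pads) lies 19 mm behind it; z points along the fingers, y is the line along which they close (so a half turn about z gives the same grasp; the last joint's range is limited). The gripper opens to 88 mm and grips with 3 to 60 N. Pads are 19 mm wide; open, the fingers measure 130 mm over their backs; the gripper's body (78 mm by 193 mm) begins 47 mm behind the grasp point.
Start: joints at [84.059, 20.546, 0.682, 0, -70.136, -16.507], TCP at [0.258, 0.624, 0.227] pointing down, gripper open.
Joint ranges: [-176.03, 176.03], [-82.01, 121.73], [-58.28, 71.71], [-173.87, 95.51], [-174.79, -0.11], [-173.66, 173.66]. Speed limits (degrees/s): [136.94, 136.94, 172.46, 180, 180, 180].

## Interface

Orientations are given as [roll, pitch, yaw] about the fixed x, y, z axes, in that order (R = Rz(yaw) Ry(pitch) Rx(roll)).
In Python, from plant import r gives the robot as it stands. The module is installed in compiled form; this text tells all that it offers.
- The arm moves only by the tool play_rows, never from a script. Its argument "rows" is a list of rows, each an object with "slide": the shift along the tool's x, y, z as a fraction of full scale, a list of three; "delta_rot": the turn, a rotation vector about the tool's x, y, z as a fraction of full scale, a list of three; "fingers": the opening, from -1 (shut) to 1 (fully open). In form: [{"slide": [x, y, z], "delta_rot": [rx, ry, rz], "fingers": fingers}, ...]. A call has 1 to 8 rows; each row shifts and turns the commanded pose from where the row before left it, along the tool's axes as they then stand; what a row does not reach is not made up. Full scale, the value 1, is 0.15 m for a shift and 0.08 rad for a turn. A row lasts 1/8 s, in which the tool goes at most 62.5 mm and 10.7 degrees, less where a joint would pass 70% of its speed; a pose out of reach is approached as far as the arm can. A call with a number of a shift or a turn outside -1 to 1 is refused whole. A call with a gripper value outside its range is refused whole. The fingers move at their own pace and stop on an object; "squeeze" is the grip in N (left out, the last holds). Time passes only in rows, so rows that do not move let the fingers close. It gives the time, the measured TCP pose, the force, the opening and the grip force at its end, in the units of the state.
- r.get_state(): the state, without advancing time (a new reading comes with each control period).
- r.capture(name): name is "scene" or "top" or "wrist"; returns a dict with "image" (420x560x3 uint8, blue, green, red), "fx", "fy", "cx", "cy" (pixels), "R" (3x3) and "t" (3): a world point X has camera coordinates R X + t; the wrist camera has in their place "T_tool_cam" (4x4, takes a point from camera to tool coordinates, whose origin is the TCP and whose axes are the flange's). Camera axes: x right, y down, z forward; pixel columns grow to the right and rows downward; lengths in m; the calibration is good to about 2 mm. The wrist camera is an equidistant fisheye: a pixel r from the principal point sees the ray r / f radians off the axis. A picture is of the moment at which its call begins: read the wrist's pose just before it. There is no depth.
- r.close_job(): hands the job in; it is judged then, once.
The state is a dict: "time_s": time; "joints": joint angles; "qd": joint speeds; "joint_torque": joint torques, N m; "tcp_pos": TCP position; "eef_rot": TCP orientation; "contact_force": force on the tool from outside, world axes, zero at the start; "moment": the same for the moment, N m; "gripper_width": finger opening in m; "gripper_force": force on a finger pad.
Only numpy, scipy, OpenCV 4.12 (cv2) and the standard library are available. Lean on these libraries where they do the work, as an engineer would, in place of code of your own. Each camera call takes 0.05 s, during which the arm holds its last target. There are 200 camera calls.

## Working session

There is one attempt and no reset: what is moved stays moved. The work goes in short steps, Python scripts to look and compute and a tool call to move; the robot and the scene stay as the last step left them, time stands still between calls to the robot, and variables do not carry over. Pictures are saved under pics/ and viewed, at most 10 in all, crops included, and the job is handed in when it is done.

Besides the shell and the picture viewer there is one more tool, called after "Call:" as name(argument=value, ...), one argument or row to a line, values as JSON. play_rows: Moves the arm, as the interface text tells. Shift numbers are shares of 0.15 m and turn numbers shares of 0.08 rad, none past 1 either way. Its arguments: {"type":"object","properties":{"rows":{"type":"array"},"squeeze":{"type":"number"}},"required":["rows"]}

```bash
mkdir -p pics; python3 - <<'E'
from plant import r
import cv2,pickle
d={n:r.capture(n) for n in("scene","top","wrist")}
d['s']=r.get_state()
pickle.dump(d,open('d0.pkl','wb'))
for n in("scene","top"):cv2.imwrite(f'pics/{n}0.png',d[n]['image'])
print(d['s'])
for n in d:
  if n!='s':print(n,{k:v for k,v in d[n].items() if k!='image'})
E
```

```text
{'time_s': 0.15, 'joints': array([ 8.40595634e+01,  2.05813826e+01,  6.46248608e-01, -1.42162948e-02,
       -7.01369999e+01, -1.65076729e+01]), 'qd': array([ 0.04954335, -0.14140874,  0.19683609,  0.12075897,  0.01128763,
       -0.00148107]), 'joint_torque': array([-2.58363281e-03, -5.83275568e+01,  2.93291867e+01,  7.00125530e+00,
        8.80604231e-03, -1.14774243e-04]), 'tcp_pos': array([0.25762394, 0.62349901, 0.2258495 ]), 'eef_rot': array([ 1.79927041e+02, -7.68294847e-03, -2.24529434e+01]), 'contact_force': array([-0.11801238, -0.57087944, -0.55841342]), 'moment': array([ 0.02175129, -0.00504016, -0.02356907]), 'gripper_force': 0.0, 'gripper_width': 0.08737572501001467}
scene {'fx': 438.37405337423365, 'fy': 438.37405337423365, 'cx': 272.30985324304555, 'cy': 218.11834241884412, 'R': array([[ 0.3807415 ,  0.92451157, -0.01772749],
       [ 0.62356138, -0.27086321, -0.73335144],
       [-0.68279361,  0.26816315, -0.67961857]]), 't': array([-0.26052203, -0.2577135 ,  1.2718101 ])}
top {'fx': 508.96502355177955, 'fy': 508.96502355177955, 'cx': 284.15177618275624, 'cy': 204.69418673492189, 'R': array([[ 0.01997625, -0.99936896,  0.02937054],
       [-0.98559614, -0.02461817, -0.16731467],
       [ 0.16793213, -0.02560517, -0.98546597]]), 't': array([-0.00246442,  0.6073727 ,  1.17087758])}
wrist {'fx': 325.19226210127806, 'fy': 325.19226210127806, 'cx': 276.80903583181424, 'cy': 208.39800328543873, 'T_tool_cam': array([[-1.85632169e-04, -9.53479481e-01, -3.01457866e-01,
         8.23197614e-02],
       [ 9.99999967e-01, -1.23848690e-04, -2.24061091e-04,
         4.31916000e-04],
       [ 1.76302490e-04, -3.01457898e-01,  9.53479473e-01,
        -1.58606227e-01],
       [ 0.00000000e+00,  0.00000000e+00,  0.00000000e+00,
         1.00000000e+00]])}
```

View pics/scene0.png

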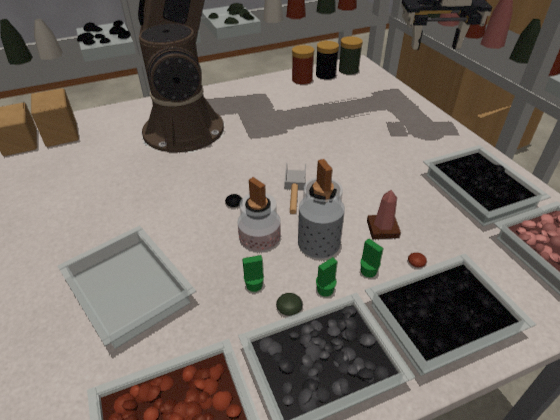

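View pics/top0.png

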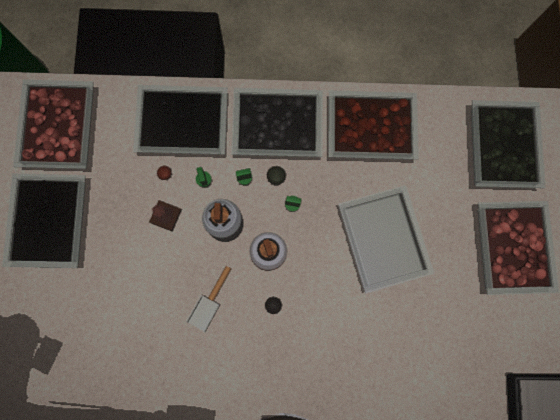

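```bash
cat > h.py <<'E'
import numpy as np,cv2
def ray(c,u,v):
    d=c['R'].T@np.array([(u-c['cx'])/c['fx'],(v-c['cy'])/c['fy'],1]); return -c['R'].T@c['t'],d
def plane(c,u,v,z):
    o,d=ray(c,u,v); return o+d*(z-o[2])/d[2]
def proj(c,X):
    p=c['R']@np.asarray(X)+c['t']; return np.array([c['cx']+c['fx']*p[0]/p[2],c['cy']+c['fy']*p[1]/p[2]])
E
python3 - <<'E'
import pickle,cv2,numpy as np
from h import *
d=pickle.load(open('d0.pkl','rb'))
t=d['top'];s=d['scene']
a=cv2.resize(t['image'][180:280,180:310],None,fx=4,fy=4,interpolation=cv2.INTER_CUBIC)[:,:390]
a=cv2.resize(t['image'][185:275,190:290],(400,360),interpolation=cv2.INTER_CUBIC)
b=cv2.resize(s['image'][155:245,245:345],(400,360),interpolation=cv2.INTER_CUBIC)
cv2.imwrite('pics/crop0.png',np.hstack([a,b]))
# tray rough
print('tray floor', plane(t,383,240,.02), 'scene',plane(s,127,285,.02))
print('tall mouth',plane(t,222,217,.15),'wing',plane(t,218,211,.2),'short',plane(t,268,250,.095))
# brown masks
for n in('top','scene'):
    h=cv2.cvtColor(d[n]['image'],cv2.COLOR_BGR2HSV)
    m=cv2.inRange(h,(5,110,60),(16,255,255))
    k,l,st,c=cv2.connectedComponentsWithStats(m)
    for i in range(1,k):
        if st[i,4]>40:print(n,st[i],c[i].round(1))
# tray outline in top by color
h=cv2.cvtColor(t['image'],cv2.COLOR_BGR2HSV)
print(h[240,383],h[240,300],h[200,372])
E
```

```text
tray floor [ 0.53096793 -0.23346921  0.02      ] scene [ 0.53698419 -0.23594595  0.02      ]
tall mouth [0.55975004 0.14915904 0.15      ] wing [0.56508627 0.15318462 0.2       ] short [0.49426563 0.0470112  0.095     ]
top [352 103   9  10  52] [355.9 107.6]
top [390 104  10   8  54] [394.4 107.5]
top [380 108   8   9  44] [383.8 112. ]
top [340 118  13   8  50] [345.1 121.5]
top [339 118  37  25 193] [359.1 128.7]
top [394 133  13  14  63] [400.2 140.2]
top [371 134  23  18 125] [381.5 144.5]
top [157 166  14  13  89] [163.2 172. ]
top [211 203  10  19 138] [215.5 212.2]
top [221 207   8  16  80] [224.1 214.2]
top [259 239  18  19 240] [267.7 248.1]
top [209 267  21  33 197] [219.1 283.2]
scene [289   0  13  19 181] [295.4   8.7]
scene [340   0  15  10 100] [347.1   4.6]
scene [466   0  35  38 242] [482.3  22. ]
scene [508   0  43  34 713] [526.4  12.9]
scene [353  27  17   7  76] [361.   30.2]
scene [198  33 141  29 694] [266.7  47.1]
scene [ 397   34  117  113 4166] [455.4  89.9]
scene [550  50  10  25  99] [555.9  64.5]
scene [295  55  18  29 260] [302.8  69.6]
scene [   0   68  137   78 2178] [ 58.9 105.5]
scene [   0  103   37   53 1063] [ 17.2 132.4]
scene [519 109  24  38 260] [530.5 127.6]
scene [312 159  21  40 454] [323.6 180.1]
scene [247 177  21  33 466] [256.6 194.7]
scene [290 184   8  30 166] [293.3 198.3]
scene [368 215  32  20 258] [382.9 227. ]
scene [408 253  18  14 196] [416.8 259.4]
scene [ 101  354  145   66 5714] [179.7 395.6]
[  0   8 133] [ 13  36 136] [27 24 97]
```

View pics/crop0.png

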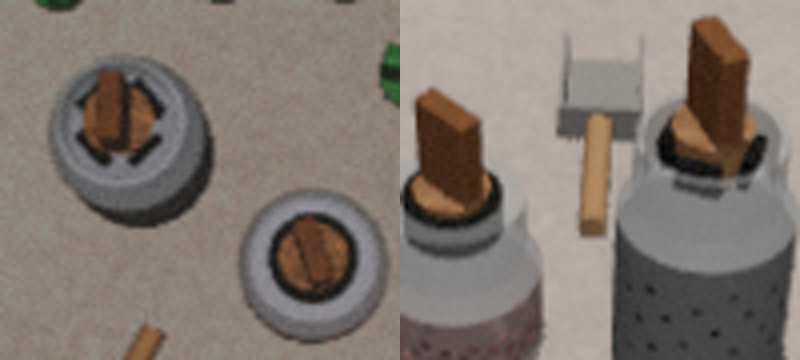

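The left crop shows the tall jar's brown wing at top px (217,212), which is scene px (324,180). The lookalikes are the short jar's brown wing at top (268,248) and the green stoppers at top (203,178), (244,177) and (293,203). The tall jar full of grey chips with a brown wing fits the description. I'll move above it for a wrist view.

Call:
play_rows(
  rows=[
    {"slide": [0.307, 0.215, -0.12], "delta_rot": [0, 0, 0], "fingers": 0},
    {"slide": [0.307, 0.215, -0.12], "delta_rot": [0, 0, 0], "fingers": 0},
    {"slide": [0.307, 0.215, -0.12], "delta_rot": [0, 0, 0], "fingers": 0},
    {"slide": [0.307, 0.215, -0.12], "delta_rot": [0, 0, 0], "fingers": 0},
    {"slide": [0.307, 0.215, -0.05], "delta_rot": [0, 0, 0], "fingers": 0},
    {"slide": [0.307, 0.215, 0], "delta_rot": [0, 0, 0], "fingers": 0},
    {"slide": [0.307, 0.215, 0], "delta_rot": [0, 0, 0], "fingers": 0},
    {"slide": [0.307, 0.215, 0], "delta_rot": [0, 0, 0], "fingers": 0},
  ],
)

```text
time_s: 1.15
tcp_pos: [0.5003, 0.243, 0.3061]
eef_rot: [-180.0, 0.0, -22.4]
contact_force: [1.0, 1.1, -0.3]
gripper_width: 0.0438
gripper_force: 0.0
```

Call:
play_rows(
  rows=[
    {"slide": [0.307, 0.215, 0], "delta_rot": [0, 0, 0], "fingers": 0},
    {"slide": [0.307, 0.215, 0], "delta_rot": [0, 0, 0], "fingers": 0},
    {"slide": [0, 0, 0], "delta_rot": [0, 0, -1], "fingers": 0},
    {"slide": [0, 0, 0], "delta_rot": [0, 0, -1], "fingers": 0},
    {"slide": [0, 0, 0], "delta_rot": [0, 0, -1], "fingers": 0},
    {"slide": [0, 0, 0], "delta_rot": [0, 0, -1], "fingers": 0},
    {"slide": [0, 0, 0], "delta_rot": [0, 0, -1], "fingers": 0},
    {"slide": [0, 0, 0], "delta_rot": [0, 0, -1], "fingers": 0},
  ],
)

```text
time_s: 2.15
tcp_pos: [0.56, 0.1499, 0.3058]
eef_rot: [180.0, 0.0, 5.2]
contact_force: [-1.0, 0.5, 0.3]
gripper_width: 0.0437
gripper_force: 0.0
```

```bash
python3 - <<'E'
from plant import r
import cv2,pickle
s=r.get_state();c=r.capture('wrist');t=r.capture('top')
pickle.dump((s,c,t),open('w1.pkl','wb'))
im=cv2.resize(c['image'],(784,588));cv2.imwrite('pics/w1.png',im)
print(s['tcp_pos'],s['eef_rot'],s['joints'],s['contact_force'],s['time_s'])
E
```

```text
[0.56003707 0.14985342 0.30576897] [1.79991999e+02 3.16380699e-02 5.20302406e+00] [ 3.42940107e+01  9.24601747e+00 -4.32014322e+00 -8.63041185e-03
 -7.64653764e+01  6.09110376e+01] [-1.03206278  0.49623292  0.28214606] 2.15
```

View pics/w1.png

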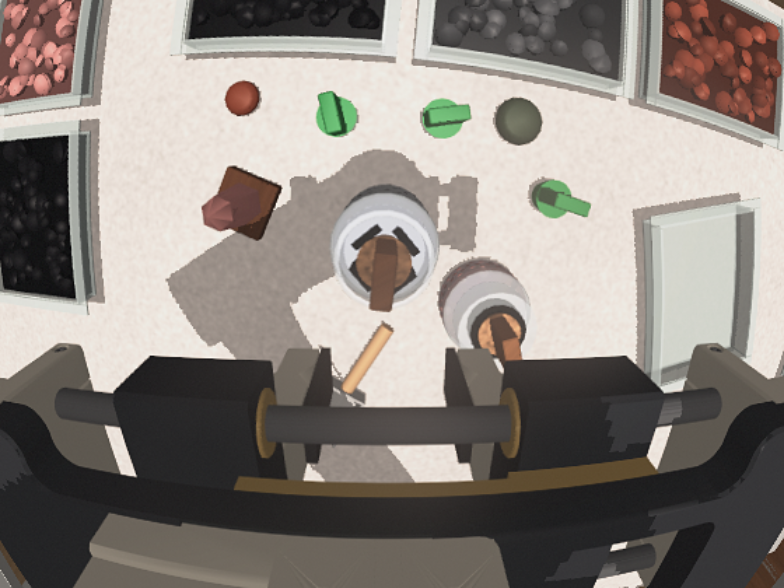

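```bash
python3 - <<'E'
import pickle,cv2
s,c,t=pickle.load(open('w1.pkl','rb'))
a=cv2.resize(c['image'][125:230,225:325],(560,588),interpolation=cv2.INTER_CUBIC)
cv2.imwrite('pics/w1c.png',a)
E
```

```text
(no output)
```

View pics/w1c.png

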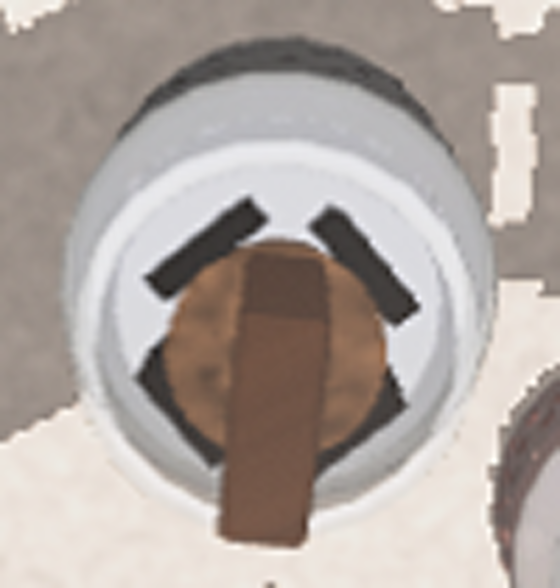

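The crop shows the wing's top face with corners at about (245,312), (330,318), (305,547) and (218,538), and the cork rim at 168–386 × 240–455. Next I'll turn these into positions and fit the tray.

```bash
cat >> h.py <<'E'
from scipy.spatial.transform import Rotation as Ro
def wplane(s,c,u,v,z):
    x=np.array([u-c['cx'],v-c['cy']]);r=np.hypot(*x);th=r/c['fx']
    d=np.append(np.sin(th)*x/r,np.cos(th))
    T=c['T_tool_cam'];R=Ro.from_euler('xyz',s['eef_rot'],degrees=True).as_matrix()
    o=R@T[:3,3]+s['tcp_pos'];d=R@T[:3,:3]@d
    return o+d*(z-o[2])/d[2]
E
python3 - <<'E'
import pickle
from h import *
s,c,t=pickle.load(open('w1.pkl','rb'))
f=lambda p,z:wplane(s,c,225+(p[0]+.5)/5.6-.5,125+(p[1]+.5)/5.6-.5,z)
P=np.array([f(p,.206) for p in[(245,312),(330,318),(305,547),(218,538)]]);print(P.mean(0))
print([np.linalg.norm(P[i]-P[(i+1)%4]).round(4) for i in range(4)])
for a,b in((3,0),(2,1)):v=P[b]-P[a];print('yaw',np.degrees(np.arctan2(v[1],v[0])))
v=P[0]-P[1];print('yaw y',np.degrees(np.arctan2(-v[0],v[1])))
C=[f(p,.156) for p in[(168,348),(386,350),(277,240)]];print('cork L R far',C)
M=[f(p,.15) for p in[(75,320),(478,325),(285,140),(270,528)]];print('mouth outer',M,np.mean(M[:2],0),np.mean(M[2:],0))
# top-view check, scene check
d=pickle.load(open('d0.pkl','rb'))
g=P.mean(0)
print('top px of wing top',proj(d['top'],g),'scene',proj(d['scene'],g))
# tray
im=d['top']['image'];h=cv2.cvtColor(im,cv2.COLOR_BGR2HSV)
m=cv2.inRange(h,(0,0,0),(180,28,255));m[:,:325]=0;m[:,440:]=0;m[:170]=0;m[310:]=0
m=cv2.morphologyEx(m,cv2.MORPH_OPEN,np.ones((3,3)))
m=cv2.morphologyEx(m,cv2.MORPH_CLOSE,np.ones((9,9)))
k=max(cv2.findContours(m,0,2)[0],key=cv2.contourArea)
b=cv2.boxPoints(cv2.minAreaRect(k));print('px',b)
Q=np.array([plane(d['top'],*p,.04) for p in b]);print('tray',Q.round(4),Q.mean(0),[np.linalg.norm(Q[i]-Q[(i+1)%4]).round(4) for i in range(4)])
for i in range(2):v=Q[i+1]-Q[i];print(np.degrees(np.arctan2(v[1],v[0])))
E
```

```text
[0.5661432  0.15259531 0.206     ]
[np.float64(0.0124), np.float64(0.0355), np.float64(0.0132), np.float64(0.0351)]
yaw -1.9000099228590992
yaw -0.5606934615634914
yaw y 1.0487405488403179
cork L R far [array([0.56481955, 0.17160864, 0.156     ]), array([0.5678947 , 0.13370873, 0.156     ]), array([0.58556123, 0.1543568 , 0.156     ])]
mouth outer [array([0.56700053, 0.1888102 , 0.15      ]), array([0.57254772, 0.11743232, 0.15      ]), array([0.60219693, 0.15450413, 0.15      ]), array([0.53120078, 0.150883  , 0.15      ])] [0.56977412 0.15312126 0.15      ] [0.56669886 0.15269356 0.15      ]
top px of wing top [218.02056598 210.05793623] scene [323.86422412 163.97953336]
px [[336.8932  203.54752]
 [406.75104 182.37848]
 [434.312   273.3297 ]
 [364.45416 294.49875]]
tray [[ 0.6152 -0.1173  0.04  ]
 [ 0.6724 -0.2896  0.04  ]
 [ 0.4518 -0.3513  0.04  ]
 [ 0.3987 -0.1833  0.04  ]] [ 0.53451544 -0.23537767  0.04      ] [np.float64(0.1815), np.float64(0.2291), np.float64(0.1763), np.float64(0.2264)]
-71.64025745625851
-164.35522895577614
```

Call:
play_rows(
  rows=[
    {"slide": [0, 0, 0], "delta_rot": [0, 0, 0.65], "fingers": 0},
    {"slide": [0, 0, 0], "delta_rot": [0, 0, 0.65], "fingers": 0},
    {"slide": [0.04, -0.018, 0.2], "delta_rot": [0, 0, 0], "fingers": 0},
    {"slide": [0, 0, 0.2], "delta_rot": [0, 0, 0], "fingers": 0},
    {"slide": [0, 0, 0.2], "delta_rot": [0, 0, 0], "fingers": 0},
    {"slide": [0, 0, 0.2], "delta_rot": [0, 0, 0], "fingers": 0},
    {"slide": [0, 0, 0.15], "delta_rot": [0, 0, 0], "fingers": 0},
    {"slide": [0, 0, 0], "delta_rot": [0, 0, 0], "fingers": 0},
  ],
)

```text
time_s: 3.25
tcp_pos: [0.5651, 0.1519, 0.1618]
eef_rot: [179.9, 0.2, -1.0]
contact_force: [-0.4, -0.3, -0.1]
gripper_width: 0.0436
gripper_force: 0.0
```

Call:
play_rows(
  rows=[
    {"slide": [0, 0, 0], "delta_rot": [0, 0, 0], "fingers": -1},
    {"slide": [0, 0, 0], "delta_rot": [0, 0, 0], "fingers": -1},
    {"slide": [0, 0, 0], "delta_rot": [0, 0, 0], "fingers": -1},
    {"slide": [0, 0, 0], "delta_rot": [0, 0, 0], "fingers": -1},
    {"slide": [0, 0, 0], "delta_rot": [0, 0, 0], "fingers": -1},
  ],
  squeeze=40,
)

```text
time_s: 3.88
tcp_pos: [0.5666, 0.1529, 0.1643]
eef_rot: [-180.0, -0.1, -0.9]
contact_force: [-0.8, 2.1, 4.1]
gripper_width: 0.0139
gripper_force: 40.0
```

Call:
play_rows(
  rows=[
    {"slide": [0, -0.007, -0.006], "delta_rot": [-0.44, 0, 0], "fingers": -1},
    {"slide": [0, -0.007, -0.006], "delta_rot": [-0.44, 0, 0], "fingers": -1},
    {"slide": [0, -0.006, -0.006], "delta_rot": [-0.44, 0, 0], "fingers": -1},
    {"slide": [0, -0.006, -0.006], "delta_rot": [-0.44, 0, 0], "fingers": -1},
    {"slide": [0, -0.006, 0], "delta_rot": [-0.44, 0, 0], "fingers": -1},
    {"slide": [0, 0, 0], "delta_rot": [0, 0, 0], "fingers": -1},
    {"slide": [0, 0, 0], "delta_rot": [0, 0, 0], "fingers": -1},
  ],
)

```text
time_s: 4.75
tcp_pos: [0.566, 0.1572, 0.1666]
eef_rot: [169.9, 0.0, -0.9]
contact_force: [1.4, -2.9, -5.0]
gripper_width: 0.0139
gripper_force: 40.0
```

Call:
play_rows(
  rows=[
    {"slide": [0, 0.008, 0], "delta_rot": [0.545, 0, 0], "fingers": -1},
    {"slide": [0, 0.008, 0], "delta_rot": [0.545, 0, 0], "fingers": -1},
    {"slide": [0, 0.008, 0], "delta_rot": [0.545, 0, 0], "fingers": -1},
    {"slide": [0, 0.008, 0], "delta_rot": [0.545, 0, 0], "fingers": -1},
    {"slide": [0, 0.008, -0.006], "delta_rot": [0.545, 0, 0], "fingers": -1},
    {"slide": [0, 0.008, -0.006], "delta_rot": [0.545, 0, 0], "fingers": -1},
    {"slide": [0, 0.008, -0.006], "delta_rot": [0.545, 0, 0], "fingers": -1},
    {"slide": [0, 0.008, -0.006], "delta_rot": [0.545, 0, 0], "fingers": -1},
  ],
)

```text
time_s: 5.75
tcp_pos: [0.5661, 0.1485, 0.1707]
eef_rot: [-169.9, -0.0, -0.9]
contact_force: [2.2, 2.3, -8.5]
gripper_width: 0.0136
gripper_force: 40.0
```

Call:
play_rows(
  rows=[
    {"slide": [0, 0, 0], "delta_rot": [0.05, 0, 0], "fingers": -1},
    {"slide": [0, 0, 0], "delta_rot": [0, 0, 0], "fingers": -1},
  ],
)

```text
time_s: 6.0
tcp_pos: [0.5662, 0.1481, 0.171]
eef_rot: [-169.9, -0.0, -0.9]
contact_force: [-1.1, 3.7, -2.1]
gripper_width: 0.0138
gripper_force: 40.0
```

```bash
python3 - <<'E'
from plant import r
import cv2,pickle,numpy as np
s=r.get_state();c=r.capture('wrist');t=r.capture('scene')
a=cv2.resize(t['image'][130:230,270:370],(400,400),interpolation=cv2.INTER_CUBIC)
b=cv2.resize(c['image'][120:260,210:350],(400,400),interpolation=cv2.INTER_CUBIC)
cv2.imwrite('pics/r1.png',np.hstack([a,b]))
print(s['tcp_pos'],s['eef_rot'],s['contact_force'])
E
```

```text
[0.56621186 0.14809022 0.17097584] [-1.69858985e+02 -2.02765789e-02 -9.23216537e-01] [-1.10039455  3.66290117 -2.11085414]
```

View pics/r1.png

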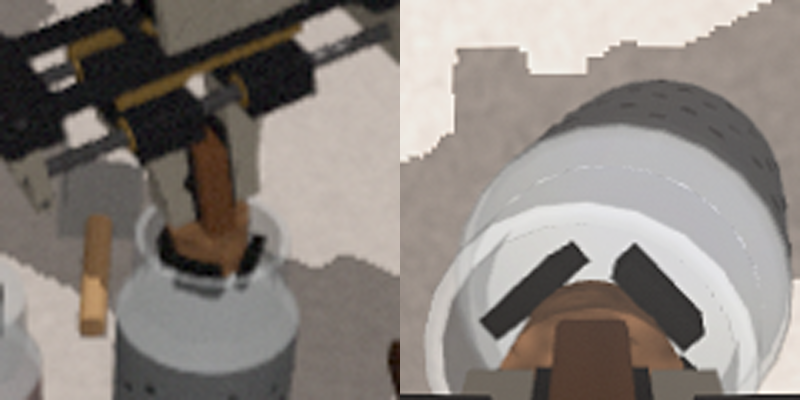

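The wing is held, leaning to the right, with the cork about 7 mm up and still between the lips. Next I'll bring it upright and draw it out.

Call:
play_rows(
  rows=[
    {"slide": [0, -0.009, 0], "delta_rot": [-0.553, 0, 0], "fingers": -1},
    {"slide": [0, -0.009, 0], "delta_rot": [-0.553, 0, 0], "fingers": -1},
    {"slide": [0, -0.009, 0], "delta_rot": [-0.553, 0, 0], "fingers": -1},
    {"slide": [0, -0.009, 0], "delta_rot": [-0.553, 0, 0], "fingers": -1},
    {"slide": [0, 0, -0.02], "delta_rot": [0, 0, 0], "fingers": -1},
    {"slide": [0, 0, -0.04], "delta_rot": [0, 0, 0], "fingers": -1},
    {"slide": [0, 0, -0.06], "delta_rot": [0, 0, 0], "fingers": -1},
    {"slide": [0, 0, -0.1], "delta_rot": [0, 0, 0], "fingers": -1},
  ],
)

```text
time_s: 7.1
tcp_pos: [0.5664, 0.1528, 0.2057]
eef_rot: [-180.0, -0.0, -0.9]
contact_force: [-0.3, 0.6, -1.1]
gripper_width: 0.0139
gripper_force: 40.0
```

Call:
play_rows(
  rows=[
    {"slide": [0, 0, -0.15], "delta_rot": [0, 0, 0], "fingers": -1},
    {"slide": [0, 0, -0.15], "delta_rot": [0, 0, 0], "fingers": -1},
    {"slide": [0, 0, -0.15], "delta_rot": [0, 0, 0], "fingers": -1},
    {"slide": [0, 0, 0], "delta_rot": [0, 0, 0], "fingers": -1},
  ],
)

```text
time_s: 7.6
tcp_pos: [0.5674, 0.1533, 0.2753]
eef_rot: [-179.9, -0.3, -0.9]
contact_force: [0.1, -0.4, -1.7]
gripper_width: 0.0139
gripper_force: 40.0
```

Call:
play_rows(
  rows=[
    {"slide": [-0.018, 0.15, 0], "delta_rot": [0, 0, 0], "fingers": -1},
    {"slide": [-0.018, 0.3, 0], "delta_rot": [0, 0, 0], "fingers": -1},
    {"slide": [-0.018, 0.35, 0], "delta_rot": [0, 0, 0], "fingers": -1},
    {"slide": [-0.018, 0.35, 0], "delta_rot": [0, 0, 0], "fingers": -1},
    {"slide": [-0.018, 0.35, 0], "delta_rot": [0, 0, 0], "fingers": -1},
    {"slide": [-0.018, 0.35, 0], "delta_rot": [0, 0, 0], "fingers": -1},
    {"slide": [-0.018, 0.35, 0], "delta_rot": [0, 0, 0], "fingers": -1},
    {"slide": [-0.018, 0.25, 0], "delta_rot": [0, 0, 0], "fingers": -1},
  ],
)

```text
time_s: 8.6
tcp_pos: [0.5373, -0.2168, 0.2714]
eef_rot: [180.0, 0.1, -1.0]
contact_force: [0.7, 0.2, -0.8]
gripper_width: 0.014
gripper_force: 40.0
```

Call:
play_rows(
  rows=[
    {"slide": [-0.018, 0.15, 0], "delta_rot": [0, 0, 0], "fingers": -1},
    {"slide": [0, 0, 0], "delta_rot": [0, 0, 0], "fingers": -1},
    {"slide": [0, 0, 0], "delta_rot": [0, 0, 0], "fingers": -1},
  ],
)

```text
time_s: 8.98
tcp_pos: [0.5352, -0.2366, 0.2716]
eef_rot: [-180.0, 0.0, -0.9]
contact_force: [0.1, 0.6, 0.7]
gripper_width: 0.0137
gripper_force: 40.0
```

```bash
python3 - <<'E'
from plant import r
import cv2
s=r.get_state();c=r.capture('wrist')
cv2.imwrite('pics/w2.png',c['image'])
print(s['tcp_pos'],s['eef_rot'],s['contact_force'])
E
```

```text
[ 0.53517531 -0.23661209  0.27157383] [-1.79993670e+02  2.98584823e-02 -9.46387914e-01] [0.1368463  0.61733096 0.68293351]
```

View pics/w2.png

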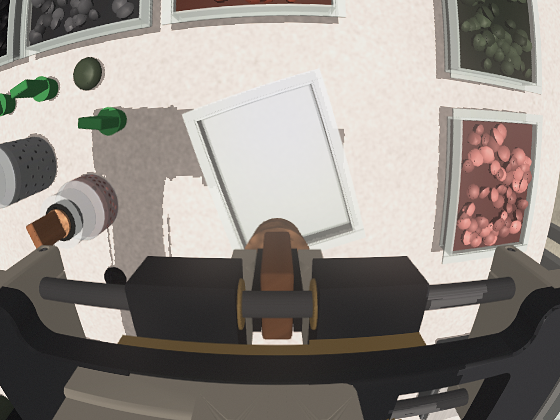

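The stopper is held over the clear tray, whose corners are at (185,115), (317,72) and (360,232). I'll lower it now.

Call:
play_rows(
  rows=[
    {"slide": [0, 0, 0.2], "delta_rot": [0, 0, 0], "fingers": -1},
    {"slide": [0, 0, 0.3], "delta_rot": [0, 0, 0], "fingers": -1},
    {"slide": [0, 0, 0.3], "delta_rot": [0, 0, 0], "fingers": -1},
    {"slide": [0, 0, 0.3], "delta_rot": [0, 0, 0], "fingers": -1},
    {"slide": [0, 0, 0.22], "delta_rot": [0, 0, 0], "fingers": -1},
    {"slide": [0, 0, 0.12], "delta_rot": [0, 0, 0], "fingers": -1},
    {"slide": [0, 0, 0.05], "delta_rot": [0, 0, 0], "fingers": -1},
    {"slide": [0, 0, 0], "delta_rot": [0, 0, 0], "fingers": -1},
  ],
)

```text
time_s: 10.02
tcp_pos: [0.5359, -0.2361, 0.0484]
eef_rot: [180.0, 0.0, -0.9]
contact_force: [0.2, 0.2, -0.6]
gripper_width: 0.0141
gripper_force: 40.0
```

Call:
play_rows(
  rows=[
    {"slide": [0, 0, 0.01], "delta_rot": [0, 0, 0], "fingers": -1},
    {"slide": [0, 0, 0.01], "delta_rot": [0, 0, 0], "fingers": -1},
    {"slide": [0, 0, 0.01], "delta_rot": [0, 0, 0], "fingers": -1},
    {"slide": [0, 0, 0], "delta_rot": [0, 0, 0], "fingers": -1},
  ],
)

```text
time_s: 10.52
tcp_pos: [0.5358, -0.2366, 0.0439]
eef_rot: [180.0, -0.0, -0.9]
contact_force: [-0.2, 0.5, -0.8]
gripper_width: 0.0141
gripper_force: 40.0
```

Call:
play_rows(
  rows=[
    {"slide": [0, 0, 0.007], "delta_rot": [0, 0, 0], "fingers": -1},
    {"slide": [0, 0, 0.007], "delta_rot": [0, 0, 0], "fingers": -1},
    {"slide": [0, 0, 0.007], "delta_rot": [0, 0, 0], "fingers": -1},
    {"slide": [0, 0, 0], "delta_rot": [0, 0, 0], "fingers": -1},
  ],
)

```text
time_s: 11.02
tcp_pos: [0.5357, -0.2365, 0.0405]
eef_rot: [180.0, 0.0, -0.9]
contact_force: [0.1, -0.1, -0.8]
gripper_width: 0.0136
gripper_force: 40.0
```

Call:
play_rows(
  rows=[
    {"slide": [0, 0, 0.006], "delta_rot": [0, 0, 0], "fingers": -1},
    {"slide": [0, 0, 0], "delta_rot": [0, 0, 0], "fingers": -1},
  ],
)

```text
time_s: 11.28
tcp_pos: [0.5358, -0.2365, 0.0397]
eef_rot: [180.0, 0.0, -0.9]
contact_force: [0.3, 0.3, -0.6]
gripper_width: 0.0137
gripper_force: 40.0
```

Call:
play_rows(
  rows=[
    {"slide": [0, 0, 0.006], "delta_rot": [0, 0, 0], "fingers": -1},
    {"slide": [0, 0, 0], "delta_rot": [0, 0, 0], "fingers": -1},
  ],
)

```text
time_s: 11.52
tcp_pos: [0.5359, -0.2365, 0.0393]
eef_rot: [180.0, -0.0, -0.9]
contact_force: [-1.5, 1.8, 3.9]
gripper_width: 0.0139
gripper_force: 40.0
```

Call:
play_rows(
  rows=[
    {"slide": [0, 0, 0.005], "delta_rot": [0, 0, 0], "fingers": -1},
    {"slide": [0, 0, 0], "delta_rot": [0, 0, 0], "fingers": -1},
  ],
)

```text
time_s: 11.78
tcp_pos: [0.536, -0.2365, 0.0392]
eef_rot: [180.0, -0.0, -0.9]
contact_force: [-3.3, 1.8, 11.0]
gripper_width: 0.0138
gripper_force: 40.0
```

It touched at the predicted height. I'll relieve the press, release and retreat.

Call:
play_rows(
  rows=[
    {"slide": [0, 0, -0.006], "delta_rot": [0, 0, 0], "fingers": -1},
    {"slide": [0, 0, 0], "delta_rot": [0, 0, 0], "fingers": -0.55},
    {"slide": [0, 0, 0], "delta_rot": [0, 0, 0], "fingers": -0.3},
    {"slide": [0, 0, 0], "delta_rot": [0, 0, 0], "fingers": 0},
    {"slide": [0, 0, 0], "delta_rot": [0, 0, 0], "fingers": 0},
    {"slide": [0, 0, 0], "delta_rot": [0, 0, 0], "fingers": 0},
  ],
  squeeze=10,
)

```text
time_s: 12.52
tcp_pos: [0.5358, -0.2365, 0.0389]
eef_rot: [180.0, 0.0, -0.9]
contact_force: [0.2, 0.7, 0.0]
gripper_width: 0.043
gripper_force: 0.0
```

Call:
play_rows(
  rows=[
    {"slide": [0, 0, -0.05], "delta_rot": [0, 0, 0], "fingers": 0},
    {"slide": [0, 0, -0.1], "delta_rot": [0, 0, 0], "fingers": 0},
    {"slide": [0, 0, -0.25], "delta_rot": [0, 0, 0], "fingers": 0},
    {"slide": [0, 0, -0.35], "delta_rot": [0, 0, 0], "fingers": 0},
    {"slide": [0, 0, -0.35], "delta_rot": [0, 0, 0], "fingers": 0},
    {"slide": [0, 0, -0.3], "delta_rot": [0, 0, 0], "fingers": 0},
    {"slide": [0, 0, 0], "delta_rot": [0, 0, 0], "fingers": 0},
  ],
)

```text
time_s: 13.4
tcp_pos: [0.5377, -0.2371, 0.2549]
eef_rot: [179.9, -0.5, -0.9]
contact_force: [0.4, -0.1, -1.2]
gripper_width: 0.0441
gripper_force: 0.0
```

```bash
python3 - <<'E'
from plant import r
import cv2,numpy as np
c=r.capture('wrist');t=r.capture('scene')
cv2.imwrite('pics/end.png',cv2.resize(np.hstack([t['image'],c['image']]),(800,300)))
E
```

```text
(no output)
```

View pics/end.png

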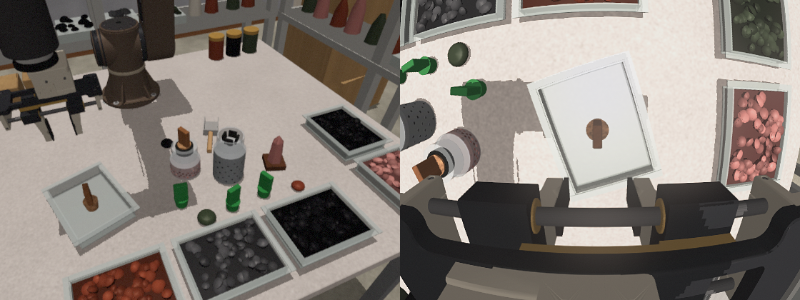

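The stopper stands upright in the empty tray, at left panel (90,197) and right panel (597,133). The tall jar is open and the short jar hasn't moved.

```bash
python3 -c "
from plant import r
print(r.close_job())"
```

```text
the job is handed in; nothing more can be done
None
```

I rocked the tall jar's stopper about 10° left and then 10° right in the neck, drew it out and set it upright in the empty clear tray. The short jar was left where it stood, and the job was handed in about 13.5 s into the 45 s limit.

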